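# Lock a plug-in module into its bench chassis with a cam lock

## Task

Gently push the loose module into its chassis until its bolt head stops inside the cam lock. Then take the screwdriver from its stand, fit its blade in the slot of the lock disc and turn the disc clockwise until it has drawn the module snugly against its seal (firmly tight, never forced), and put the screwdriver back upright and fully home in its stand. Touch the disc only with the screwdriver and leave everything else on the bench where it is.

Things in the scene. Friction and masses are not known exactly. Their poses are not given: they have to be found in the camera images.
- module (a joint): How far the plug-in module is out of its bay, m; slides level along the panel's x, about 2.5 N friction. 0 = its back just touches the firm seal, larger = further out. Starts 15 to 32 mm out. Pushed by hand it stops 2 to 5.3 mm short of 0, where its bolt head meets the core of the open lock; only turning the cam draws it further. The seal gives about 1 mm per 80 N and is crushed at 0.5 mm.
- module_panel: The module's blue front panel, 100 wide (y), 56 high (z), 6 thick. Origin: centre of its outer face, 38 mm above the table; its +x points level into the chassis (the pushing direction), -x to open space. Push on the middle of this face with less than 25 N. The panel's top is 66 mm, the module's top 49 mm above the table.
- bolt: The module's brass bolt: a level neck with an upright 6 mm pin head that goes in under the lock disc, carried by the module. How deep it is set differs by up to 1.4 mm either way from module to module. Its origin is not on the bolt; no need to measure it.
- cam_disc: The lock's ochre disc, 44 mm diameter, upright axis. Origin: on the axis at the disc's top face, 54 mm above the table; x along the slot, y across it. Slot: 5 mm wide, 20 mm long, 7 mm deep, flat floor, centred on the axis. A red mark shows the mouth for the bolt head. Housing walls 32 mm to either side reach 42 mm above the table.
- cam (a joint): Angle of the lock disc, rad, grows clockwise from above; starts at 0.1 to 0.22 (open). Free turning takes 0.12 N m. It catches the bolt head at 0.5 to 0.7 and meets the seal at 0.85 to 1.35, different for each module; then the torque climbs within 0.2 rad: well tight at about 0.31 N m (18 N on the bolt), good 0.26 to 0.37, harmful above 0.45. Let go, it settles back up to 0.08 and stays.
- driver_grip (a point): Grip point on the axis of the flat-blade screwdriver, 100 mm above the blade's tip; z from tip to handle. Orange handle 26 x 26 mm, flat sides along x and y, 55 to 125 mm above the tip. Blade 16 mm wide along x, 3 mm thick along y, 14 mm long; 9 mm shank. 0.12 kg. Stands upright in its stand, tip 10 mm above the table, 1.75 mm play each way.
- stand_mouth (a point): Centre of the screwdriver stand's mouth, 79 mm above the table. Fixed grey block 70 x 70 mm, black top, 90 x 90 mm foot. Square pocket 29.5 mm wide (sides along x and y), 14 mm deep, with a 21 x 21 mm hole below for the blade. Home: the handle's lower end rests on the pocket's floor, driver_grip 31 mm above this mouth, blade's width along x.
- parts_tray: Blue divided parts tray 100 x 90 x 30 mm, origin under its centre. Leave alone.
- multimeter: Yellow multimeter 150 x 78 x 40 mm, origin under its centre. Leave alone.
- circuit_board: Green circuit board 100 x 75 mm, origin under its centre. Leave alone.
- solder_spool: Steel spool, 56 mm diameter, 40 mm high, origin under its centre. Leave alone.
- heatsink: Finned aluminium heatsink 60 x 50 x 30 mm, origin under its centre. Leave alone.
Not all that is in view belongs to the job. What is meant by the part that bears driver_grip is not purple or yellow, and is the smaller of those in its own colour.

How it is judged:
By the outcome, as a careful person would: the job done as asked, in the order asked, and still so for the second after the job is handed in, with the robot touching nothing.
It also fails if it takes over 72 s, if anything falls off the work surface, if the arm or the gripper's body presses on something with over 40 N, if the wrist force passes 120 N, or if a joint passes its speed limit or range.

## Robot

A 7-joint arm with a two-finger parallel gripper is mounted at the origin on the work surface. World frame = base frame: x ahead of the robot, y to its left, z up, the work surface at z = 0. Lengths are in m, angles in degrees, forces in N, time in s.
With the tool pointing down it reaches from about 0.4 to 0.9 m from the base axis. Payload 5.5 kg.
Tool frame: the origin (TCP) lies at the very end of the fingers, on their centre line; the grasp point (between the pads) lies 19 mm behind it; z points along the fingers, x is the direction in which the jaws open and shut, and the axes are right-handed (so a half turn about z gives the same grasp; the last joint's range is limited). The gripper opens to 92 mm and grips with 3 to 60 N. Pads are 19 mm wide; open, the fingers measure 130 mm over their backs; the gripper's body (75 mm by 190 mm) begins 47 mm behind the grasp point.
Start: joints at [-60.779, 28.699, -24.465, 88.831, 12.651, 65.22, -12.049], TCP at [0.159, 0.63, 0.227] pointing down, gripper open.
Joint ranges: [-164.97, 164.97], [-17.58, 116.51], [-87.97, 89.64], [11.32, 138.91], [-80.73, 260.73], [10.89, 115.49], [-147.41, 147.41]. Speed limits (degrees/s): [147.25, 147.25, 180, 180, 180, 180, 180].

## Interface

Orientations are given as [roll, pitch, yaw] about the fixed x, y, z axes, in that order (R = Rz(yaw) Ry(pitch) Rx(roll)).
In Python, from workcell import status, get_image, job gives the robot as it stands. The module is installed in compiled form; this text tells all that it offers.
- The arm moves only by the tool send_rows, never from a script. Its argument "motion" is text: rows parted by semicolons, each of 7 numbers parted by spaces: the closure, from 0 (fully open) to 1 (shut), then the shift along the tool's x, y, z in cm, then the turn, a rotation vector about the tool's x, y, z in rad. A call has 1 to 12 rows; each row is the pose to reach, as a shift and turn from the pose measured when the call began, along the tool's axes at that moment; what a row does not reach only later rows make up. A row lasts 1/8 s, in which the tool goes at most 62.5 mm and 10.7 degrees, less where a joint would pass 70% of its speed; a pose out of reach is approached as far as the arm can. A call with a gripper value outside its range is refused whole. The fingers move at their own pace and stop on an object; "force" is the grip in N (left out, the last holds). Time passes only in rows, so rows that repeat a pose let the fingers close. It gives the time, the measured TCP pose, the force and the opening at its end, in the units of the state.
- status.observe(): the state, without advancing time (a new reading comes with each control period).
- get_image(name): name is "side" or "top" or "wrist"; returns a dict with "img" (480x640x3 uint8, red, green, blue), "fovy" (degrees; the focal length in pixels is half the picture's height over the tangent of half this angle, whatever the lens; pixels are square), "cx", "cy" (the principal point, pixels), "origin" and "rotation" of the camera in the world. Camera axes: x right, y down, z forward; pixel columns grow to the right and rows downward; lengths in m; the calibration is good to about 2 mm. The wrist camera is an equidistant fisheye: a pixel r from the principal point sees the ray r / f radians off the axis. A picture is of the moment at which its call begins. There is no depth.
- job.sign_off(): hands the job in, once; it reports no verdict.
The state is a dict: "t": time; "joint_positions": joint angles; "joint_velocities": joint speeds; "effort": joint torques, N m; "tcp_pos": TCP position; "tcp_rot": TCP orientation; "wrist_force": force on the tool from outside, world axes, zero at the start; "moment": the same for the moment, N m; "opening": finger opening in m.
Only numpy, scipy, OpenCV 4.12 (cv2) and the standard library are available. Lean on these libraries where they do the work, as an engineer would, in place of code of your own. Each camera call takes 0.05 s, during which the arm holds its last target. There are 200 camera calls.

## Working session

There is one attempt and no reset: what is moved stays moved. The work goes in short steps, Python scripts to look and compute and a tool call to move; the robot and the scene stay as the last step left them, time stands still between calls to the robot, and variables do not carry over. Pictures are saved under pics/ and viewed, about 8 in all and at most 12, crops included, and the job is handed in when it is done.

Besides the shell and the picture viewer there is one more tool, called after ">>>" as name(argument=value, ...), one argument or row to a line, values as JSON. send_rows: Moves the arm, as the interface text tells. Its arguments: {"type":"object","properties":{"motion":{"type":"string"},"force":{"type":"number"}},"required":["motion"]}

```bash
mkdir -p pics; cat > h.py <<'E'
import numpy as np, cv2
from workcell import status, get_image, job
def grab(n,fn):
    d=get_image(n); cv2.imwrite('pics/'+fn,d['img'][:,:,::-1]); np.save('pics/'+fn[:-4]+'.npy',d,allow_pickle=True); return d
def load(fn): return np.load('pics/'+fn+'.npy',allow_pickle=True).item()
def ray(d,u,v,fish=False):
    f=d['img'].shape[0]/2/np.tan(np.radians(d['fovy'])/2)
    x,y=(u-d['cx'])/f,(v-d['cy'])/f
    if fish:
        r=np.hypot(x,y); c=np.array([x/r*np.sin(r),y/r*np.sin(r),np.cos(r)]) if r>1e-9 else np.array([0,0,1.])
    else: c=np.array([x,y,1.])
    return np.array(d['rotation']).reshape(3,3)@c
def onz(d,u,v,z,fish=False):
    r=ray(d,u,v,fish); o=np.array(d['origin']); return o+r*(z-o[2])/r[2]
E
python3 - <<'E'
from h import *
for n in('top','side','wrist'):
    d=grab(n,n+'0.png'); print(n,d['fovy'],d['cx'],d['cy'],d['origin'],np.round(d['rotation'],3).tolist())
print(status.observe())
E
```

```text
top 53.477163873504956 329.2984481595883 239.46115680743875 [ 0.26894249 -0.00851879  1.10761358] [-167.2, -0.274, -84.464]
side 43.96989000763067 316.0248517058654 243.34462883016988 [-0.10262524 -0.91067585  1.09375787] [-132.64, 1.02, -34.595]
wrist 65.70646984690485 321.25378636939223 242.9267954286033 [0.09263672 0.64640125 0.38414607] [165.392, 0.106, 75.849]
{'t': 0.15, 'joint_positions': array([-60.7801602 ,  28.74355233, -24.45507981,  88.87770381,
        12.64988106,  65.21879046, -12.05296093]), 'joint_velocities': array([ 0.10299639, -0.049598  ,  0.06705901, -0.17227649,  0.00029725,
       -0.07937591,  0.05003806]), 'effort': array([-6.60177902e-03, -5.67105210e+01, -5.82503110e+00, -2.79451561e+01,
       -6.85954979e-02,  2.66847876e-02,  9.84753706e-05]), 'tcp_pos': array([0.15868033, 0.62977586, 0.22589323]), 'tcp_rot': array([-1.79995374e+02,  8.72424729e-02,  7.58582424e+01]), 'wrist_force': array([-0.45005885, -0.23773167, -0.31468203]), 'moment': array([-0.03749582, -0.04817148, -0.01201084]), 'opening': 0.09156575893013319}
```

View pics/top0.png

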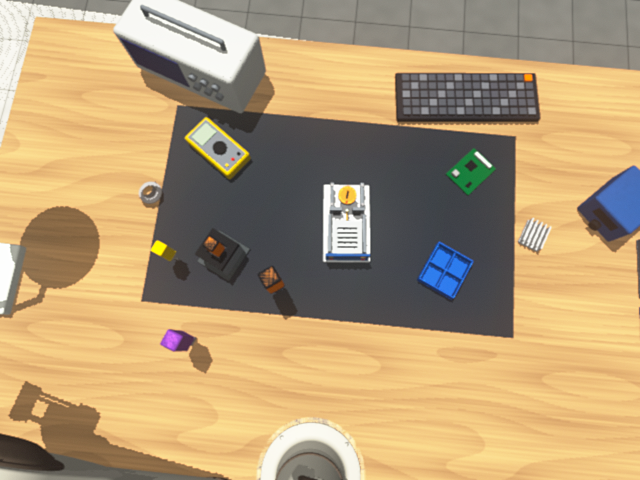

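View pics/side0.png

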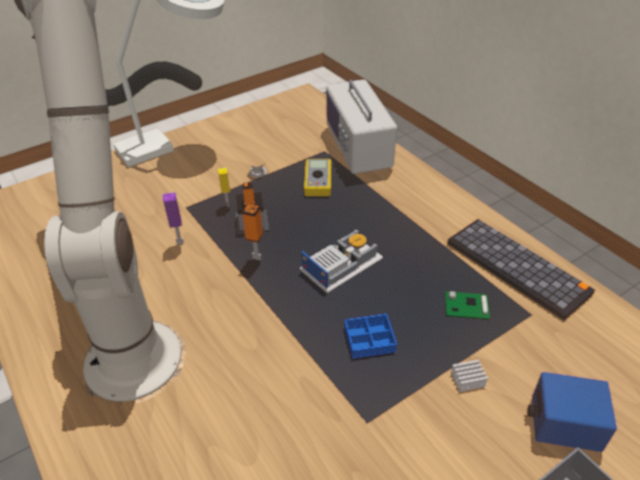

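Top view: chassis at about (347,222), disc at (347,195), panel at (347,256), and a stand at (222,254) holding an orange driver. A second, larger-looking orange driver is at (270,278). Zooming in next.

```bash
sed -i "s/np.array(d\['rotation'\]).reshape(3,3)/Rotation.from_euler('xyz',d['rotation'],degrees=True).as_matrix()/; 1a from scipy.spatial.transform import Rotation" h.py
python3 - <<'E'
from h import *
t=load('top0')
print(onz(t,347,195,.054),onz(t,347,256,.066),onz(t,222,254,.079),onz(t,270,278,.13))
a=cv2.resize(t['img'][170:310,180:390],None,fx=3.8,fy=3.8,interpolation=cv2.INTER_CUBIC)
cv2.imwrite('pics/z.png',a[:600,:800,::-1])
E
```

```text
[ 0.61686036 -0.02107342  0.054     ] [ 0.47124253 -0.03348469  0.066     ] [0.44642553 0.2405423  0.079     ] [0.39727307 0.12226613 0.13      ]
```

View pics/z.png

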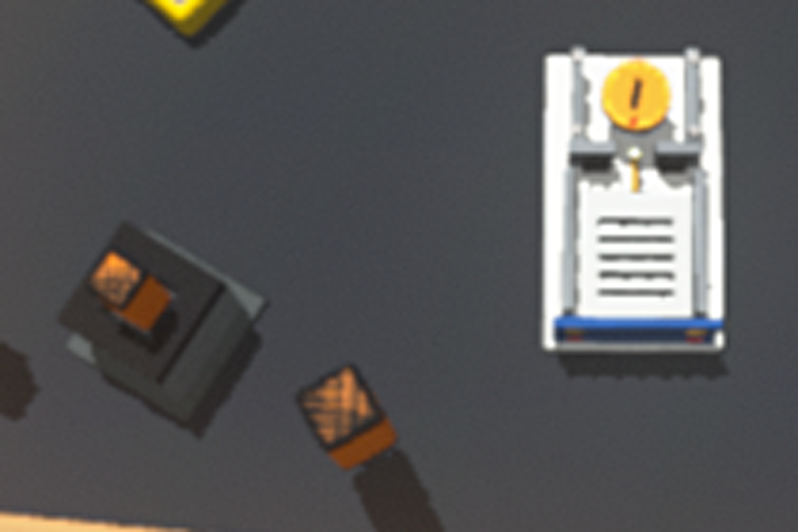

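```bash
cat >> h.py <<'E'
def go(p,rpy=None,show=True):
    s=status.observe(); R0=Rotation.from_euler('xyz',s['tcp_rot'],degrees=True)
    R1=R0 if rpy is None else Rotation.from_euler('xyz',rpy,degrees=True)
    d=R0.inv().apply(np.array(p)-s['tcp_pos'])*100; w=(R0.inv()*R1).as_rotvec()
    if show: print('shift cm',np.round(d,3),'turn',np.round(w,4),'rows',max(np.linalg.norm(d)/6.25,np.degrees(np.linalg.norm(w))/10.7))
    return d,w
E
python3 - <<'E'
from h import *
go([.42,.26,.25],[180,0,76]); go([.53,-.03,.25],[180,0,90])
E
```

```text
shift cm [-29.476  34.374  -2.369] turn [-0.0001  0.0015 -0.0025] rows 7.254959961033745
shift cm [-54.91   52.126  -2.331] turn [-0.0003  0.0015 -0.2468] rows 12.119549837800218
```

>>> send_rows(
  motion="0 -29.5 34.4 -2.4 0 0.0015 0;0 -29.5 34.4 -2.4 0 0.0015 0;0 -29.5 34.4 -2.4 0 0.0015 0;0 -29.5 34.4 -2.4 0 0.0015 0;0 -29.5 34.4 -2.4 0 0.0015 0;0 -29.5 34.4 -2.4 0 0.0015 0;0 -29.5 34.4 -2.4 0 0.0015 0;0 -29.5 34.4 -2.4 0 0.0015 0;0 -29.5 34.4 -2.4 0 0.0015 0;0 -29.5 34.4 -2.4 0 0.0015 0;0 -29.5 34.4 -2.4 0 0.0015 0",
)

```text
t: 1.52
tcp_pos: [0.419, 0.2616, 0.2502]
tcp_rot: [-180.0, -0.0, 76.1]
wrist_force: [-0.9, 0.2, -0.3]
opening: 0.0917
```

```bash
python3 - <<'E'
from h import *
grab('wrist','w1.png'); s=status.observe(); print(s['tcp_pos'],s['tcp_rot'],s['joint_positions'])
go([.53,-.03,.25],[180,0,90])
E
```

```text
[0.41916712 0.2612643  0.25019475] [-1.79967366e+02 -6.73260306e-03  7.60427881e+01] [-21.52783071  10.09943826 -15.0898951  109.5120598    2.9646916
  60.77829528  38.19942496]
shift cm [-2.5593e+01  1.7781e+01  6.0000e-03] turn [-6.000e-04 -2.000e-04 -2.436e-01] rows 4.9862237759099255
```

View pics/w1.png

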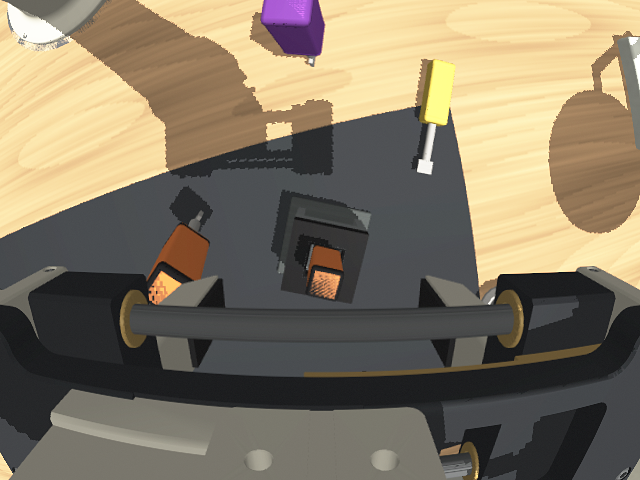

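Wrist view: the stand's black top has corners near (297,217), (370,237), (352,302) and (282,290). The driver handle's top is at about (323,285), and the larger orange decoy is at about (175,265).

```bash
python3 - <<'E'
from h import *
d=load('w1')
P=[onz(d,u,v,.079,True) for u,v in((297,217),(370,237),(352,302),(282,290))]
print(np.round(P,4).tolist(),[np.linalg.norm(P[i]-P[i-1]).round(4) for i in range(4)],np.mean(P,0))
im=d['img'].astype(int); hsv=cv2.cvtColor(d['img'],cv2.COLOR_RGB2HSV)
m=((hsv[...,0]<20)&(hsv[...,1]>120)&(hsv[...,2]>60)).astype(np.uint8); m[:,:270]=0;m[:,380:]=0;m[:230]=0;m[312:]=0
# bright top
mt=(m>0)&(hsv[...,2]>170); ys,xs=np.nonzero(mt); print(len(xs),xs.mean(),ys.mean())
r=cv2.minAreaRect(np.stack([xs,ys],1).astype(np.float32)); print(r)
B=cv2.boxPoints(r); Q=np.array([onz(d,u,v,.135,True) for u,v in B]); print(np.round(Q,4).tolist(),Q.mean(0)); e=Q[1]-Q[0]; e2=Q[2]-Q[1]
print(np.linalg.norm(e),np.degrees(np.arctan2(e[1],e[0])),np.linalg.norm(e2),np.degrees(np.arctan2(e2[1],e2[0])))
c=cv2.resize(d['img'][180:320,230:400],None,fx=4.2,fy=4.2,interpolation=cv2.INTER_CUBIC); cv2.imwrite('pics/z2.png',c[...,::-1])
E
```

```text
[[0.4073, 0.2417, 0.079], [0.4414, 0.3019, 0.079], [0.5005, 0.2717, 0.079], [0.4722, 0.2094, 0.079]] [np.float64(0.0724), np.float64(0.0692), np.float64(0.0663), np.float64(0.0684)] [0.45533477 0.25617085 0.079     ]
422 326.9478672985782 282.1398104265403
((324.935302734375, 284.04119873046875), (25.706260681152344, 23.75388526916504), 12.528807640075684)
[[0.4595, 0.2419, 0.135], [0.4416, 0.2507, 0.135], [0.4508, 0.2686, 0.135], [0.469, 0.2601, 0.135]] [0.45518847 0.25532291 0.135     ]
0.019918499092955746 153.8988591280039 0.02010752849229633 62.76890826785319
```

>>> send_rows(
  motion="0 -25.6 17.8 0 0 0 -0.2436;0 -25.6 17.8 0 0 0 -0.2436;0 -25.6 17.8 0 0 0 -0.2436;0 -25.6 17.8 0 0 0 -0.2436;0 -25.6 17.8 0 0 0 -0.2436;0 -25.6 17.8 0 0 0 -0.2436;0 -25.6 17.8 0 0 0 -0.2436;0 -25.6 17.8 0 0 0 -0.2436;0 -25.6 17.8 0 0 0 -0.2436",
)

```text
t: 2.7
tcp_pos: [0.5299, -0.0281, 0.2501]
tcp_rot: [-180.0, -0.0, 90.2]
wrist_force: [0.1, 0.9, 1.2]
opening: 0.0917
```

```bash
python3 - <<'E'
from h import *
d=grab('wrist','w2.png'); s=status.observe(); print(s['tcp_pos'],s['tcp_rot'])
E
```

```text
[ 0.52997698 -0.02849086  0.25017659] [-1.79974207e+02 -3.15498287e-02  9.01535323e+01]
```

View pics/w2.png

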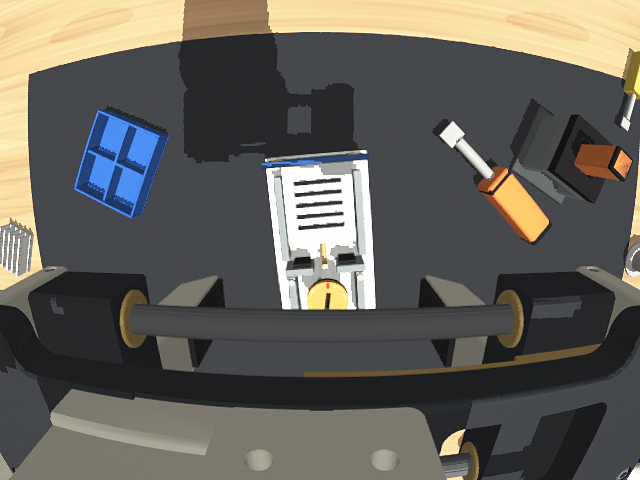

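Wrist view 2: the panel edge runs from (265,163) to (368,152). The disc is at about (327,298), partly hidden by the gripper bar, and its slot points roughly along x.

```bash
python3 - <<'E'
from h import *
d=load('w2'); hsv=cv2.cvtColor(d['img'],cv2.COLOR_RGB2HSV)
m=((abs(hsv[...,0].astype(int)-110)<12)&(hsv[...,1]>130)&(hsv[...,2]>60)); m[:,:255]=0;m[:,380:]=0;m[:140]=0;m[180:]=0
xs=range(270,368,8)
for u in xs:
    v=np.nonzero(m[:,u])[0]
    if len(v): print(u,v.min(),v.max(),onz(d,u,v.min(),.066,True)[:2].round(4),onz(d,u,v.max()+1,.066,True)[:2].round(4))
ys,xx=np.nonzero(m); 
i=xx.argmin(); j=xx.argmax(); print(onz(d,xx[i],ys[i],.066,True),onz(d,xx[j]+1,ys[j],.066,True))
o=((abs(hsv[...,0].astype(int)-20)<8)&(hsv[...,1]>130)&(hsv[...,2]>120)); o[:,:290]=0;o[:,365:]=0;o[:270]=0;o[320:]=0
for v in range(276,312,4):
    x=np.nonzero(o[v])[0]
    if len(x): print(v,x.min(),x.max(),onz(d,x.min(),v,.054,True)[:2].round(4),onz(d,x.max()+1,v,.054,True)[:2].round(4))
go([.42,-.04,.20],[180,0,95])
go([.51,-.035,.30],[180,0,95])
E
```

```text
270 162 167 [ 0.4741 -0.0754] [ 0.4797 -0.0755]
278 162 166 [ 0.4742 -0.068 ] [ 0.4788 -0.068 ]
286 160 165 [ 0.4724 -0.0606] [ 0.478  -0.0606]
294 159 164 [ 0.4716 -0.0532] [ 0.4771 -0.0532]
302 159 164 [ 0.4716 -0.0458] [ 0.4772 -0.0459]
310 158 163 [ 0.4707 -0.0385] [ 0.4763 -0.0385]
318 157 162 [ 0.4698 -0.0312] [ 0.4754 -0.0312]
326 157 161 [ 0.4698 -0.0239] [ 0.4744 -0.0239]
334 156 161 [ 0.4688 -0.0166] [ 0.4744 -0.0166]
342 155 160 [ 0.4678 -0.0093] [ 0.4734 -0.0092]
350 156 160 [ 0.4687 -0.0019] [ 0.4733 -0.0019]
358 155 159 [0.4676 0.0054] [0.4722 0.0055]
366 154 158 [0.4665 0.0128] [0.4712 0.0129]
[ 0.47579498 -0.0838499   0.066     ] [0.46646311 0.01558608 0.066     ]
284 316 339 [ 0.5973 -0.0332] [ 0.5973 -0.0087]
288 311 344 [ 0.6017 -0.0383] [ 0.6017 -0.0035]
292 309 346 [ 0.6062 -0.0404] [ 0.6061 -0.0013]
296 308 347 [ 0.6107 -0.0415] [ 6.106e-01 -2.000e-04]
300 308 347 [ 0.6152 -0.0415] [ 0.6151 -0.    ]
304 308 347 [ 0.6197 -0.0416] [6.197e-01 1.000e-04]
308 309 346 [ 0.6243 -0.0406] [ 0.6243 -0.0008]
shift cm [ -1.124 -10.998   5.022] turn [-0.0004 -0.0006 -0.0846] rows 1.9428695194174415
shift cm [-0.643 -2.002 -4.982] turn [-0.0004 -0.0006 -0.0846] rows 0.8651578841282196
```

```bash
python3 - <<'E'
from h import *
go([.421,-.0385,.15],[180,0,94.9]);go([.421,-.0385,.030],[180,0,94.9])
E
```

```text
shift cm [ -0.977 -10.896  10.022] turn [-0.0004 -0.0006 -0.0828] rows 2.3738044102337725
shift cm [ -0.984 -10.89   22.022] turn [-0.0004 -0.0006 -0.0828] rows 3.9339797803895946
```

>>> send_rows(
  motion="1 -0.98 -10.9 5 0 0 -0.0828;1 -0.98 -10.9 10 0 0 -0.0828;1 -0.98 -10.9 10 0 0 -0.0828;1 -0.98 -10.9 14 0 0 -0.0828;1 -0.98 -10.9 18 0 0 -0.0828;1 -0.98 -10.9 22 0 0 -0.0828;1 -0.98 -10.9 22 0 0 -0.0828;1 -0.98 -10.9 22 0 0 -0.0828;1 -0.98 -10.9 22 0 0 -0.0828",
  force=20,
)

```text
t: 3.88
tcp_pos: [0.4225, -0.0384, 0.0319]
tcp_rot: [179.8, -0.0, 94.9]
wrist_force: [-0.2, 0.2, -0.4]
opening: 0.0064
```

```bash
python3 - <<'E'
from h import *
s=status.observe(); print(s['tcp_pos'],s['tcp_rot'],s['wrist_force'],s['opening'])
p=s['tcp_pos'][:2]; u=np.array([.9963,.0857]); print((np.array([.471,-.034])-p)@u)
E
```

```text
[ 0.42246479 -0.03836608  0.03187682] [ 1.79833782e+02 -1.03842109e-02  9.49115196e+01] [-0.15578151  0.16663562 -0.44617807] 0.0063933583107279
0.04872980264187275
```

>>> send_rows(
  motion="1 0 1.5 0 0 0 0;1 0 3 0 0 0 0;1 0 3.3 0 0 0 0;1 0 3.5 0 0 0 0;1 0 3.7 0 0 0 0;1 0 3.9 0 0 0 0;1 0 4.05 0 0 0 0;1 0 4.2 0 0 0 0;1 0 4.35 0 0 0 0;1 0 4.5 0 0 0 0",
)

```text
t: 5.12
tcp_pos: [0.4668, -0.0345, 0.0317]
tcp_rot: [179.9, -0.0, 94.9]
wrist_force: [-3.3, 0.3, -2.3]
opening: 0.0003
```

>>> send_rows(
  motion="1 0 0.15 0 0 0 0;1 0 0.25 0 0 0 0;1 0 0.35 0 0 0 0;1 0 0.4 0 0 0 0",
)

```text
t: 5.62
tcp_pos: [0.4709, -0.0342, 0.0317]
tcp_rot: [179.9, -0.0, 94.9]
wrist_force: [-2.4, 0.1, -0.9]
opening: 0.0007
```

>>> send_rows(
  motion="1 0 0.1 0 0 0 0;1 0 0.17 0 0 0 0;1 0 0.24 0 0 0 0;1 0 0.3 0 0 0 0",
)

```text
t: 6.12
tcp_pos: [0.474, -0.0339, 0.0317]
tcp_rot: [179.9, -0.0, 94.9]
wrist_force: [-2.6, -0.3, -0.4]
opening: 0.0002
```

>>> send_rows(
  motion="1 0 0.08 0 0 0 0;1 0 0.14 0 0 0 0;1 0 0.2 0 0 0 0;1 0 0.25 0 0 0 0",
)

```text
t: 6.62
tcp_pos: [0.4765, -0.0337, 0.0317]
tcp_rot: [179.9, -0.0, 94.9]
wrist_force: [-3.1, -0.6, -1.3]
opening: 0.0006
```

>>> send_rows(
  motion="1 0 0.08 0 0 0 0;1 0 0.14 0 0 0 0;1 0 0.2 0 0 0 0;1 0 0.25 0 0 0 0",
)

```text
t: 7.12
tcp_pos: [0.4791, -0.0335, 0.0317]
tcp_rot: [179.9, -0.0, 94.9]
wrist_force: [-1.8, 0.2, -1.2]
opening: 0.0005
```

>>> send_rows(
  motion="1 0 0.08 0 0 0 0;1 0 0.14 0 0 0 0;1 0 0.2 0 0 0 0;1 0 0.25 0 0 0 0",
)

```text
t: 7.62
tcp_pos: [0.4797, -0.0334, 0.0317]
tcp_rot: [-179.9, -0.0, 94.9]
wrist_force: [-8.8, -0.4, 7.1]
opening: 0.0006
```

>>> send_rows(
  motion="1 0 0.1 0 0 0 0;1 0 0.2 0 0 0 0;1 0 0.25 0 0 0 0;1 0 0.25 0 0 0 0",
)

```text
t: 8.12
tcp_pos: [0.4797, -0.0334, 0.0316]
tcp_rot: [-179.7, -0.0, 94.9]
wrist_force: [-9.7, -0.2, 6.9]
opening: 0.0007
```

>>> send_rows(
  motion="1 0 -1 0 0 0 0;1 0 -3 0 0 0 0;1 0 -4 -4 0 0 0;1 0 -4 -10 0 0 0;1 0 -2 -14 0 0 0;1 0 4 -14 0 0 0;1 0 9 -14 0 0 0;0.3 0 10.8 -13.8 0 0 0;0 0 10.8 -13.8 0 0 0;0 0 10.8 -13.8 0 0 0;0 0 10.8 -13.8 0 0 0",
)

```text
t: 9.5
tcp_pos: [0.5873, -0.0244, 0.1692]
tcp_rot: [-179.7, -0.0, 94.9]
wrist_force: [0.6, -0.2, 0.2]
opening: 0.036
```

```bash
python3 - <<'E'
from h import *
d=grab('wrist','w3.png'); s=status.observe(); print(s['tcp_pos'],s['tcp_rot'])
cv2.imwrite('pics/w3z.png',cv2.resize(d['img'][90:330,200:440],None,fx=2.5,fy=2.5,interpolation=cv2.INTER_CUBIC)[...,::-1])
E
```

```text
[ 0.58746433 -0.0243757   0.16922587] [-1.79669281e+02 -2.22805727e-02  9.48891744e+01]
```

View pics/w3z.png

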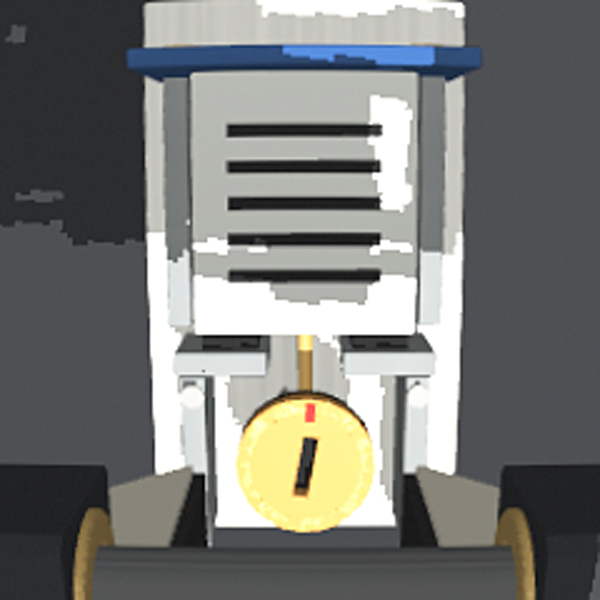

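Crop: the panel is in, the bolt head has gone under the disc, and the red mark faces the module. The disc is at crop (305,465), with the slot tilted about 12°.

```bash
cat >> h.py <<'E'
def disc(d,box,z=.054):
    y0,y1,x0,x1=box; hsv=cv2.cvtColor(d['img'],cv2.COLOR_RGB2HSV)[y0:y1,x0:x1]
    m=((abs(hsv[...,0].astype(int)-22)<10)&(hsv[...,1]>70)&(hsv[...,2]>150)).astype(np.uint8)
    n,l,st,_=cv2.connectedComponentsWithStats(m); k=1+st[1:,4].argmax(); m=(l==k).astype(np.uint8)
    c=max(cv2.findContours(m,0,cv2.CHAIN_APPROX_NONE)[0],key=len)
    P=np.array([onz(d,u+x0,v+y0,z,True)[:2] for u,v in c[:,0]])
    A=np.c_[2*P,np.ones(len(P))]; w=np.ones(len(P))
    for _ in range(8):
        q=np.linalg.lstsq(A*w[:,None],(P**2).sum(1)*w,rcond=None)[0]; r=np.sqrt(q[2]+q[:2]@q[:2]); e=np.linalg.norm(P-q[:2],axis=1)-r; w=(abs(e)<.0012)*1.
    print('disc centre',q[:2],'r',r,'used',w.mean())
    g=cv2.cvtColor(d['img'],cv2.COLOR_RGB2GRAY); ys,xs=np.nonzero(g<90); 
    W=np.array([onz(d,u,v,z,True)[:2] for u,v in zip(xs,ys) if y0<=v<y1 and x0<=u<x1]); W=W[np.linalg.norm(W-q[:2],axis=1)<.013]
    mu=W.mean(0); C=np.cov((W-mu).T); ev,V=np.linalg.eigh(C); a=np.degrees(np.arctan2(V[1,1],V[0,1]))%180
    print('slot centre',mu,'angle',a,'len/wid',np.sqrt(12*ev)[::-1],len(W))
    return q[:2],a
E
python3 - <<'E'
from h import *
d=load('w3'); disc(d,(230,306,280,365))
s=status.observe(); print(s['joint_positions'])
E
```

```text
disc centre [ 0.61626911 -0.02156691] r 0.02155721520006374 used 1.0
slot centre [ 0.61596575 -0.02146038] angle 174.27791602000394 len/wid [0.01710677 0.00402704] 106
[  2.58403647  24.2743169   -3.615269   101.41550057   1.82248379
  54.69817557  93.1148808 ]
```

```bash
python3 - <<'E'
from h import *
go([.44,.263,.22],[180,0,63])
E
```

```text
shift cm [ 29.892 -12.273  -4.995] turn [-0.0057  0.0012  0.5566] rows 5.231499240888215
```

>>> send_rows(
  motion="0 0 0 -5 0 0 0;0 29.9 -12.3 -5 -0.006 0.001 0.5566;0 29.9 -12.3 -5 -0.006 0.001 0.5566;0 29.9 -12.3 -5 -0.006 0.001 0.5566;0 29.9 -12.3 -5 -0.006 0.001 0.5566;0 29.9 -12.3 -5 -0.006 0.001 0.5566;0 29.9 -12.3 -5 -0.006 0.001 0.5566;0 29.9 -12.3 -5 -0.006 0.001 0.5566;0 29.9 -12.3 -5 -0.006 0.001 0.5566;0 29.9 -12.3 -5 -0.006 0.001 0.5566",
)

```text
t: 10.8
tcp_pos: [0.4407, 0.2612, 0.2201]
tcp_rot: [180.0, 0.0, 62.8]
wrist_force: [-0.1, 0.0, -0.0]
opening: 0.0913
```

```bash
python3 - <<'E'
from h import *
d=grab('wrist','w4.png'); s=status.observe(); print(s['tcp_pos'],s['tcp_rot'])
cv2.imwrite('pics/w4z.png',cv2.resize(d['img'][150:320,230:430],None,fx=3.5,fy=3.5,interpolation=cv2.INTER_CUBIC)[...,::-1])
E
```

```text
[0.44058954 0.26141921 0.22000471] [1.79962947e+02 2.80260233e-02 6.28241545e+01]
```

View pics/w4z.png

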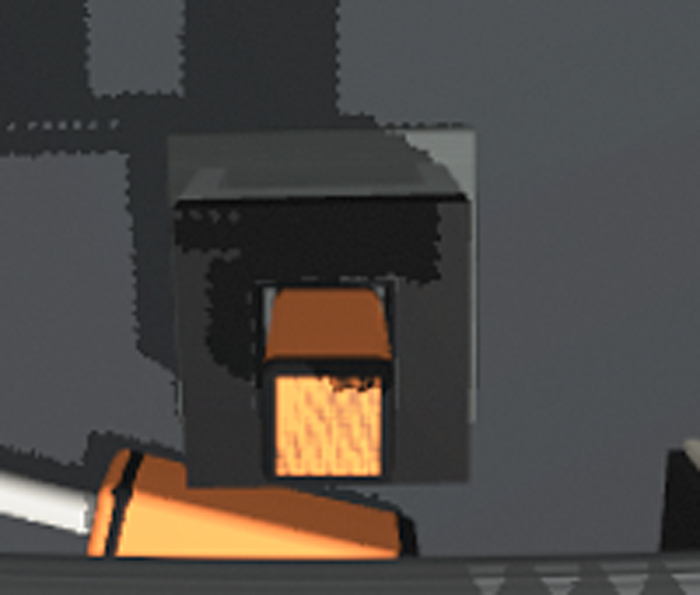

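Crop: the handle is square-on at yaw 63, with its top centre at about pixel (324,272). The decoy's handle shows at the lower left, so I need its place and height before descending.

```bash
python3 - <<'E'
from h import *
def tri(a,ua,b,ub,fa=True,fb=True):
    A=load(a);B=load(b); ra=ray(A,*ua,fa);rb=ray(B,*ub,fb);ra/=np.linalg.norm(ra);rb/=np.linalg.norm(rb)
    oa,ob=np.array(A['origin']),np.array(B['origin'])
    s=np.linalg.lstsq(np.c_[ra,-rb],ob-oa,rcond=None)[0]; p,q=oa+s[0]*ra,ob+s[1]*rb; print(a,b,((p+q)/2).round(3),np.linalg.norm(p-q).round(4))
tri('w1',(195,213),'w2',(450,130))   # decoy tip
tri('w1',(160,290),'w2',(530,228))   # decoy end
tri('top0',(268,276),'w2',(530,228),False)
d=load('w4'); print(onz(d,323.9,271.7,.135,True)); 
Q=[onz(d,230+u/3.5,150+v/3.5,.079,True) for u,v in((178,200),(470,200),(470,483),(187,486))]; print(np.round(Q,4).tolist(),np.mean(Q,0))
d=load('w2');print([onz(d,*p,z,True).round(3).tolist() for p,z in (((450,130),.01),((530,228),.02))])
print([onz(load('w4'),*p,z,True).round(3).tolist() for p,z in (((255,295),.02),((345,300),.02),((345,300),.12))])
E
```

```text
w1 w2 [ 0.411  0.118 -0.015] 0.0489
w1 w2 [0.47  0.126 0.155] 0.0893
top0 w2 [0.448 0.11  0.201] 0.1139
[0.45560254 0.25517234 0.135     ]
[[0.4075, 0.2407, 0.079], [0.4386, 0.3014, 0.079], [0.5025, 0.271, 0.079], [0.4711, 0.2082, 0.079]] [0.45493822 0.25529948 0.079     ]
[[0.437, 0.113, 0.01], [0.544, 0.222, 0.02]]
[[0.482, 0.161, 0.02], [0.53, 0.243, 0.02], [0.488, 0.257, 0.12]]
```

The decoy positions disagree between views, so I'll check the top and side views now.

```bash
python3 - <<'E'
from h import *
t=grab('top','t5.png'); s=grab('side','s5.png')
f=lambda i,a,b,c,e:cv2.resize(i[a:b,c:e],(395,395),interpolation=cv2.INTER_CUBIC)
cv2.imwrite('pics/z5.png',np.hstack([f(t['img'],190,330,180,320),f(s['img'],140,300,180,340)])[...,::-1])
E
```

```text
(no output)
```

View pics/z5.png

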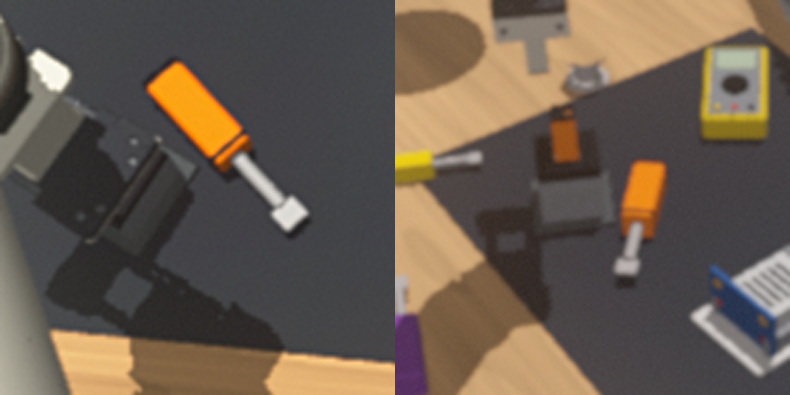

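All loose decoys have toppled on their own. The orange one now lies flat at z<0.04, clear of the grasp. I'll go down onto the handle.

```bash
python3 - <<'E'
from h import *
go([.4553,.2553,.15],[180,0,63.2]);go([.4553,.2553,.091],[180,0,63.2])
E
```

```text
shift cm [0.087 1.631 7.003] turn [ 0.0005  0.0003 -0.0057] rows 1.1505971312539431
shift cm [ 0.088  1.628 12.903] turn [ 0.0005  0.0003 -0.0057] rows 2.080935188199192
```

>>> send_rows(
  motion="0 0.09 1.63 3 0 0 -0.006;0 0.09 1.63 5 0 0 -0.006;0 0.09 1.63 6 0 0 -0.006;0 0.09 1.63 9 0 0 -0.006;0 0.09 1.63 11.5 0 0 -0.006;0 0.09 1.63 12.9 0 0 -0.006;0 0.09 1.63 12.9 0 0 -0.006;0.5 0.09 1.63 12.9 0 0 -0.006;1 0.09 1.63 12.9 0 0 -0.006;1 0.09 1.63 12.9 0 0 -0.006;1 0.09 1.63 12.9 0 0 -0.006;1 0.09 1.63 12.9 0 0 -0.006",
  force=20,
)

```text
t: 12.45
tcp_pos: [0.4553, 0.2553, 0.0911]
tcp_rot: [180.0, 0.0, 63.2]
wrist_force: [-0.4, 0.0, 0.1]
opening: 0.0464
```

>>> send_rows(
  motion="1 0 0 0 0 0 0;1 0 0 0 0 0 0;1 0 0 0 0 0 0",
  force=60,
)

```text
t: 12.82
tcp_pos: [0.4553, 0.2553, 0.0911]
tcp_rot: [180.0, 0.0, 63.2]
wrist_force: [-0.1, 0.6, -0.7]
opening: 0.0259
```

>>> send_rows(
  motion="1 0 0 -2 0 0 0;1 0 0 -5 0 0 0;1 0 0 -9 0 0 0;1 0 0 -13 0 0 0;1 0 0 -15 0 0 0;1 0 0 -15 0 0 0;1 0 0 -15 0 0 0",
)

```text
t: 13.7
tcp_pos: [0.4545, 0.2549, 0.2398]
tcp_rot: [-180.0, 0.1, 63.2]
wrist_force: [-0.8, 0.1, -1.7]
opening: 0.026
```

```bash
python3 - <<'E'
from h import *
d=grab('wrist','w6.png'); s=status.observe(); print(s['tcp_pos'],s['tcp_rot'],s['wrist_force'],s['opening'])
sd=grab('side','s6.png')
a=cv2.resize(d['img'][180:340,220:420],(500,400),interpolation=cv2.INTER_CUBIC)
b=cv2.resize(sd['img'][100:260,200:320],(300,400),interpolation=cv2.INTER_CUBIC)
cv2.imwrite('pics/z6.png',np.hstack([a,b])[...,::-1])
E
```

```text
[0.45430921 0.25475839 0.23949805] [-1.79943211e+02  1.49207060e-01  6.32209615e+01] [-0.27146256  0.32437033 -2.3829714 ] 0.025595006276205697
```

View pics/z6.png

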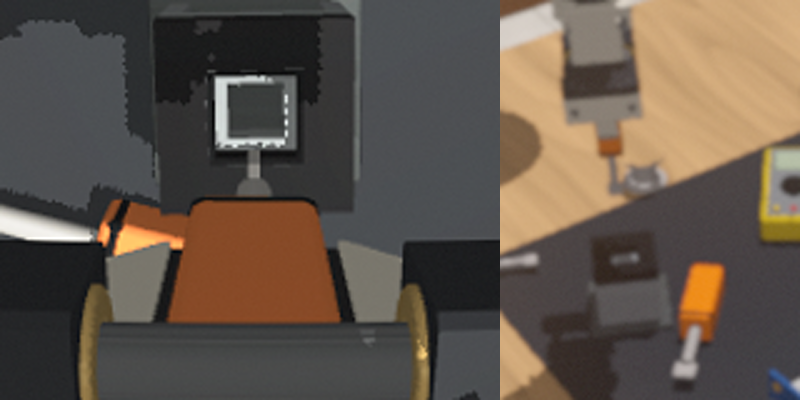

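Crop: the blade appears edge-on at crop (254,150–175), so its width lies along tool y.

```bash
python3 - <<'E'
from h import *
d=load('w6'); s=status.observe(); R=Rotation.from_euler('xyz',s['tcp_rot'],degrees=True)
for v in (241,244,247):
    row=d['img'][v,300:345].astype(int).sum(1)//3; print(v,row.tolist())
z=s['tcp_pos'][2]-.081
for u,v in((321.6,241),(321.6,243)):
    print(R.inv().apply(onz(d,u,v,z,True)-s['tcp_pos'])*1000)
go([.6163,-.0216,.20],[180,0,84.3])
E
```

```text
241 [49, 49, 50, 63, 40, 36, 22, 16, 14, 17, 13, 16, 15, 16, 15, 14, 15, 13, 23, 71, 96, 95, 96, 97, 19, 15, 16, 16, 16, 15, 16, 15, 16, 17, 16, 15, 17, 14, 23, 29, 33, 42, 53, 52, 53]
244 [50, 49, 48, 48, 39, 37, 34, 35, 35, 36, 35, 36, 34, 36, 34, 33, 35, 34, 37, 73, 94, 92, 94, 93, 33, 33, 35, 36, 35, 35, 35, 36, 34, 34, 33, 28, 33, 35, 34, 32, 34, 42, 55, 52, 52]
247 [49, 49, 50, 50, 48, 51, 50, 50, 49, 49, 49, 48, 48, 49, 49, 49, 48, 48, 62, 109, 137, 135, 135, 136, 50, 49, 51, 51, 51, 51, 51, 50, 49, 51, 50, 52, 52, 51, 52, 51, 53, 53, 53, 53, 52]
[ 5.58558716e-02 -6.77970068e+00  8.10073436e+01]
[ 5.58225938e-02 -5.40414324e+00  8.10058910e+01]
shift cm [-17.368  26.916   3.968] turn [-0.0015  0.0024 -0.3679] rows 5.164458394821749
```

>>> send_rows(
  motion="1 -17.4 26.9 4 -0.0015 0.0024 -0.3679;1 -17.4 26.9 4 -0.0015 0.0024 -0.3679;1 -17.4 26.9 4 -0.0015 0.0024 -0.3679;1 -17.4 26.9 4 -0.0015 0.0024 -0.3679;1 -17.4 26.9 4 -0.0015 0.0024 -0.3679;1 -17.4 26.9 4 -0.0015 0.0024 -0.3679;1 -17.4 26.9 4 -0.0015 0.0024 -0.3679;1 -17.4 26.9 4 -0.0015 0.0024 -0.3679;1 -17.4 26.9 5 -0.0015 0.0024 -0.3679;1 -17.4 26.9 6.5 -0.0015 0.0024 -0.3679;1 -17.4 26.9 8.5 -0.0015 0.0024 -0.3679;1 -17.4 26.9 8.5 -0.0015 0.0024 -0.3679",
)

```text
t: 15.3
tcp_pos: [0.6137, -0.0212, 0.1521]
tcp_rot: [-179.7, 0.0, 84.4]
wrist_force: [0.7, 1.2, -0.9]
opening: 0.0259
```

```bash
python3 - <<'E'
from h import *
d=grab('wrist','w7.png'); s=status.observe(); print(s['tcp_pos'],s['tcp_rot'],s['wrist_force'],s['moment'],s['joint_positions'])
cv2.imwrite('pics/z7.png',cv2.resize(d['img'][180:330,250:400],None,fx=4,fy=4,interpolation=cv2.INTER_CUBIC)[...,::-1])
go([.6163,-.0216,.1445],[180,0,84.3])
E
```

```text
[ 0.61475469 -0.02130454  0.15339412] [-1.79840924e+02  1.05773808e-02  8.43501636e+01] [-0.03642632 -0.69963339 -0.08916799] [ 0.01344831  0.0078096  -0.06607846] [ 0.43650015 27.71454849 -1.25516113 98.33258611  0.71174652 54.11990604
 83.25667197]
shift cm [-0.014  0.159  0.889] turn [-0.0028  0.0002  0.0009] rows 0.14451520117511635
```

View pics/z7.png

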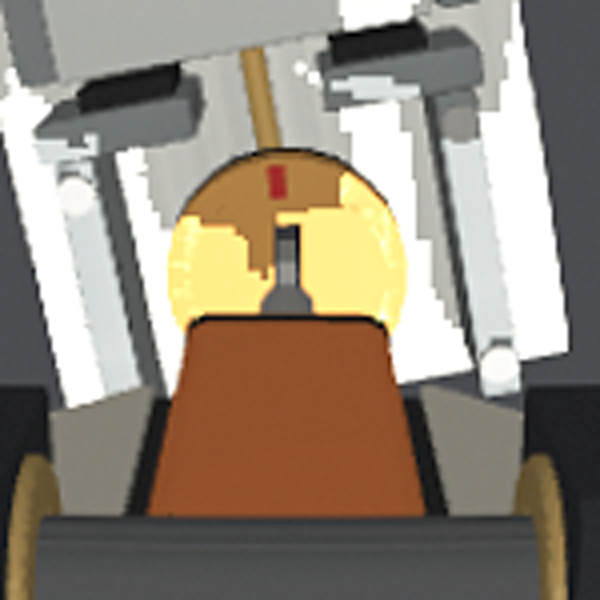

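Crop: blade, slot and disc centre line up at crop x≈288. Descending gently.

>>> send_rows(
  motion="1 -0.01 0.16 0.8 -0.003 0 0.001;1 -0.01 0.16 1.3 -0.003 0 0.001;1 -0.01 0.16 1.3 -0.003 0 0.001;1 -0.01 0.16 1.5 -0.003 0 0.001;1 -0.01 0.16 1.7 -0.003 0 0.001;1 -0.01 0.16 1.9 -0.003 0 0.001;1 -0.01 0.16 2.1 -0.003 0 0.001;1 -0.01 0.16 2.1 -0.003 0 0.001",
)

```text
t: 16.35
tcp_pos: [0.6162, -0.0216, 0.1322]
tcp_rot: [-180.0, 0.0, 84.3]
wrist_force: [0.1, 0.0, -2.0]
opening: 0.0257
```

```bash
python3 - <<'E'
from h import *
s=status.observe(); print(s['tcp_pos'],s['tcp_rot'],s['wrist_force'],s['moment'])
d=load('w7')
q=onz(d,322,236.5,.054,True)[:2]; a=np.radians(-5.7); print('centre from slot end',q+.01*np.array([np.cos(a),np.sin(a)]))
for u in (168,406): print(onz(d,250+u/4,180+258/4,.054,True))
E
```

```text
[ 0.61616137 -0.02160226  0.13216551] [-1.79993092e+02  1.12837966e-02  8.42896416e+01] [ 0.10372749  0.04461081 -1.96210324] [0.01953797 0.08478697 0.02524148]
centre from slot end [ 0.61724007 -0.02121468]
[ 0.61102074 -0.04215573  0.054     ]
[6.15210756e-01 2.08818176e-04 5.40000000e-02]
```

>>> send_rows(
  motion="1 0 0 0.1 0 0 0;1 0 0 0.2 0 0 0;1 0 0 0.3 0 0 0;1 0 0 0.33 0 0 0;1 0 0 0.33 0 0 0",
)

```text
t: 16.98
tcp_pos: [0.6161, -0.0216, 0.1288]
tcp_rot: [-180.0, 0.0, 84.3]
wrist_force: [-0.9, 0.6, -1.5]
opening: 0.0257
```

>>> send_rows(
  motion="1 0 0 0 0 0 0.05;1 0 0 0 0 0 0.1;1 0 0 0 0 0 0.15;1 0 0 0 0 0 0.2;1 0 0 0 0 0 0.25;1 0 0 0 0 0 0.3;1 0 0 0 0 0 0.35;1 0 0 0 0 0 0.4;1 0 0 0 0 0 0.45;1 0 0 0 0 0 0.5;1 0 0 0 0 0 0.5",
)

```text
t: 18.35
tcp_pos: [0.6164, -0.0211, 0.1289]
tcp_rot: [180.0, -0.0, 55.7]
wrist_force: [0.8, 1.3, -1.4]
opening: 0.026
```

```bash
cat > st.py <<'E'
from h import *
s=status.observe(); print(s['t'],s['tcp_pos'].round(4),s['tcp_rot'].round(2),s['wrist_force'].round(2),s['moment'].round(3),'turned',np.radians(84.29-s['tcp_rot'][2]).round(3),'dev',(s['tcp_pos'][:2]-[.6162,-.0216]).round(4))
E
python3 st.py
```

```text
18.35 [ 0.6164 -0.0211  0.1289] [ 1.7999e+02 -2.0000e-02  5.5700e+01] [ 0.81  1.29 -1.44] [ 0.198 -0.194  0.041] turned 0.499 dev [0.0002 0.0005]
```

>>> send_rows(
  motion="1 0 0 0 0 0 0.05;1 0 0 0 0 0 0.1;1 0 0 0 0 0 0.14;1 0 0 0 0 0 0.18;1 0 0 0 0 0 0.22",
)

```text
t: 18.98
tcp_pos: [0.6165, -0.0209, 0.1289]
tcp_rot: [180.0, -0.0, 43.0]
wrist_force: [1.1, 0.6, -1.7]
opening: 0.026
```

```bash
python3 st.py
```

```text
18.975 [ 0.6165 -0.0209  0.1289] [ 1.7999e+02 -3.0000e-02  4.3000e+01] [ 1.06  0.62 -1.68] [ 0.084 -0.204  0.286] turned 0.721 dev [0.0003 0.0007]
```

```bash
cat > st2.py <<'E'
from h import *
M=[]
for i in range(4):
    d=get_image('wrist'); s=status.observe(); M.append(s['moment'][2])
np.save('pics/cur_%d.npy'%int(s['t']*100),d,allow_pickle=True)
print(s['t'],s['tcp_pos'].round(4),'yaw',s['tcp_rot'][2].round(2),s['wrist_force'].round(2),'turned',np.radians(84.29-s['tcp_rot'][2]).round(3),'Mz',np.round(M,3),np.mean(M).round(3))
E
python3 st2.py
```

```text
19.175 [ 0.6165 -0.0209  0.1289] yaw 43.13 [ 0.98  0.57 -2.39] turned 0.718 Mz [0.187 0.194 0.26  0.236] 0.219
```

>>> send_rows(
  motion="1 0 0 0 0 0 0.03;1 0 0 0 0 0 0.05;1 0 0 0 0 0 0.05",
)

```text
t: 19.55
tcp_pos: [0.6165, -0.0209, 0.1289]
tcp_rot: [180.0, -0.0, 40.2]
wrist_force: [-0.2, 0.7, -2.1]
opening: 0.0257
```

```bash
python3 st2.py
```

```text
19.75 [ 0.6165 -0.0209  0.1289] yaw 40.26 [ 1.59  0.54 -1.63] turned 0.768 Mz [0.188 0.218 0.178 0.193] 0.194
```

>>> send_rows(
  motion="1 0 0 0 0 0 0.04;1 0 0 0 0 0 0.07;1 0 0 0 0 0 0.07",
)

```text
t: 20.12
tcp_pos: [0.6165, -0.0209, 0.129]
tcp_rot: [180.0, -0.0, 36.2]
wrist_force: [0.1, 0.7, -2.6]
opening: 0.0256
```

```bash
python3 st2.py
```

```text
20.325 [ 0.6165 -0.0209  0.129 ] yaw 36.26 [ 1.28  0.9  -3.25] turned 0.838 Mz [0.169 0.13  0.162 0.154] 0.154
```

>>> send_rows(
  motion="1 0 0 0 0 0 0.04;1 0 0 0 0 0 0.07;1 0 0 0 0 0 0.07",
)

```text
t: 20.7
tcp_pos: [0.6166, -0.0208, 0.1289]
tcp_rot: [180.0, -0.0, 32.2]
wrist_force: [1.9, 1.0, -2.9]
opening: 0.026
```

```bash
python3 st2.py
```

```text
20.9 [ 0.6166 -0.0208  0.129 ] yaw 32.26 [ 1.63 -0.06 -1.73] turned 0.908 Mz [0.196 0.156 0.132 0.122] 0.151
```

>>> send_rows(
  motion="1 0 0 0 0 0 0.03;1 0 0 0 0 0 0.06;1 0 0 0 0 0 0.06",
)

```text
t: 21.28
tcp_pos: [0.6166, -0.0208, 0.129]
tcp_rot: [180.0, -0.0, 28.8]
wrist_force: [0.6, 0.8, -2.1]
opening: 0.0256
```

```bash
python3 st2.py
```

```text
21.475 [ 0.6166 -0.0209  0.129 ] yaw 28.83 [ 2.05  1.09 -2.42] turned 0.968 Mz [0.221 0.192 0.166 0.218] 0.199
```

>>> send_rows(
  motion="1 0 0 0 0 0 0.03;1 0 0 0 0 0 0.05;1 0 0 0 0 0 0.05",
)

```text
t: 21.85
tcp_pos: [0.6166, -0.0208, 0.1289]
tcp_rot: [180.0, -0.0, 25.9]
wrist_force: [1.5, 0.7, -2.7]
opening: 0.0259
```

```bash
python3 st2.py
```

```text
22.05 [ 0.6166 -0.0208  0.1289] yaw 25.97 [ 2.38  1.35 -2.31] turned 1.018 Mz [0.244 0.213 0.177 0.289] 0.231
```

>>> send_rows(
  motion="1 0 0 0 0 0 0.03;1 0 0 0 0 0 0.05;1 0 0 0 0 0 0.05",
)

```text
t: 22.42
tcp_pos: [0.6166, -0.0208, 0.129]
tcp_rot: [180.0, -0.0, 23.1]
wrist_force: [0.6, 1.1, -2.6]
opening: 0.0256
```

```bash
sed -i 's/range(4)/range(8)/' st2.py; python3 st2.py
```

```text
22.825 [ 0.6166 -0.0208  0.129 ] yaw 23.11 [ 1.3  -0.35 -3.46] turned 1.068 Mz [0.271 0.248 0.242 0.293 0.261 0.176 0.285 0.266] 0.255
```

>>> send_rows(
  motion="1 0 0 0 0 0 0.02;1 0 0 0 0 0 0.04;1 0 0 0 0 0 0.04",
)

```text
t: 23.2
tcp_pos: [0.6167, -0.0208, 0.129]
tcp_rot: [180.0, -0.0, 20.8]
wrist_force: [1.3, 0.3, -2.8]
opening: 0.0259
```

```bash
python3 st2.py
```

```text
23.6 [ 0.6166 -0.0208  0.1289] yaw 20.82 [ 2.15  1.24 -3.87] turned 1.108 Mz [0.332 0.317 0.317 0.29  0.28  0.302 0.311 0.319] 0.308
```

Mz averages 0.308 N m, which is on target. I'll unload the blade within its play and lift out.

>>> send_rows(
  motion="1 0 0 0 0 0 -0.03;1 0 0 0 0 0 -0.06;1 0 0 0 0 0 -0.09;1 0 0 0 0 0 -0.13;1 0 0 0 0 0 -0.13",
)

```text
t: 24.22
tcp_pos: [0.6166, -0.0209, 0.129]
tcp_rot: [-180.0, -0.0, 28.3]
wrist_force: [2.2, 0.6, -2.6]
opening: 0.0256
```

```bash
sed -i 's/range(8)/range(5)/' st2.py; python3 st2.py
```

```text
24.475 [ 0.6166 -0.0208  0.129 ] yaw 28.26 [ 0.51  0.13 -2.46] turned 0.978 Mz [0.046 0.02  0.068 0.016 0.043] 0.038
```

>>> send_rows(
  motion="1 0 0 -0.3 0 0 0;1 0 0 -0.7 0 0 0;1 0 0 -1.3 0 0 0;1 0 0 -3 0 0 0;1 0 0 -6 0 0 0;1 0 0 -10 0 0 0;1 0 0 -10.5 0 0 0;1 0 0 -10.5 0 0 0",
)

```text
t: 25.48
tcp_pos: [0.6165, -0.021, 0.2346]
tcp_rot: [180.0, -0.1, 28.3]
wrist_force: [-0.4, -0.3, -2.0]
opening: 0.0259
```

```bash
python3 st2.py; python3 - <<'E'
from h import *
d=grab('wrist','w8.png')
cv2.imwrite('pics/z8.png',cv2.resize(d['img'][130:330,220:420],None,fx=3,fy=3,interpolation=cv2.INTER_CUBIC)[...,::-1])
go([.4553,.2553,.245],[180,0,63.2])
E
```

```text
25.725 [ 0.6156 -0.0209  0.2326] yaw 28.25 [-0.39  0.95 -1.9 ] turned 0.978 Mz [-0.005 -0.013  0.014 -0.01  -0.027] -0.008
shift cm [ -1.067 -31.928  -1.199] turn [-0.0011  0.001  -0.6099] rows 5.114938525271119
```

View pics/z8.png

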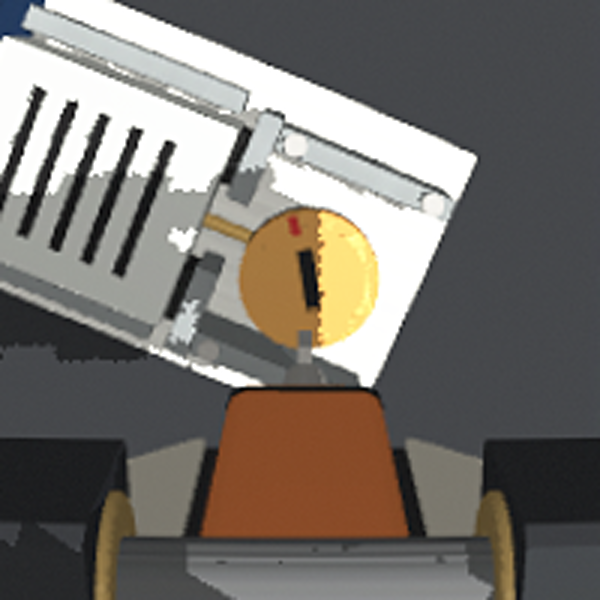

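Crop: the disc is turned and the slot is free. The blade still sits at px x≈321.7, so nothing has slipped in the grip.

```bash
python3 - <<'E'
from h import *
q,a=disc(load('w8'),(190,250,290,352)); a=a-180 if a>90 else a
print('cam est',np.radians(4.9-a))
E
```

```text
disc centre [ 0.61634523 -0.02135285] r 0.021280859233838625 used 0.8152866242038217
slot centre [ 0.61635579 -0.02127963] angle 127.01533873365736 len/wid [0.01942665 0.0048926 ] 108
cam est 1.0102779254993095
```

>>> send_rows(
  motion="1 -1.07 -31.9 -1.2 -0.001 0.001 -0.61;1 -1.07 -31.9 -1.2 -0.001 0.001 -0.61;1 -1.07 -31.9 -1.2 -0.001 0.001 -0.61;1 -1.07 -31.9 -1.2 -0.001 0.001 -0.61;1 -1.07 -31.9 -1.2 -0.001 0.001 -0.61;1 -1.07 -31.9 -1.2 -0.001 0.001 -0.61;1 -1.07 -31.9 -1.2 -0.001 0.001 -0.61;1 -1.07 -31.9 -1.2 -0.001 0.001 -0.61;1 -1.07 -31.9 -1.2 -0.001 0.001 -0.61;1 -1.07 -31.9 -1.2 -0.001 0.001 -0.61;1 -1.07 -31.9 -1.2 -0.001 0.001 -0.61",
)

```text
t: 27.15
tcp_pos: [0.4557, 0.2546, 0.245]
tcp_rot: [-180.0, 0.0, 63.2]
wrist_force: [-0.4, -0.6, -2.1]
opening: 0.0258
```

```bash
python3 - <<'E'
from h import *
go([.4553,.2553,.17],[180,0,63.2]);go([.4553,.2553,.092],[180,0,63.2]);s=status.observe();print(s['tcp_pos'],s['wrist_force'],s['t'])
E
```

```text
shift cm [ 0.049 -0.067  7.499] turn [-0.0001  0.     -0.0009] rows 1.199856522271653
shift cm [ 0.05  -0.066 15.299] turn [-0.0001  0.     -0.0009] rows 2.447819012246328
[0.4556761  0.2545596  0.24498643] [-0.3937126  -0.62651524 -2.10084533] 27.15
```

>>> send_rows(
  motion="1 0.05 -0.07 3 0 0 0;1 0.05 -0.07 6 0 0 0;1 0.05 -0.07 6.5 0 0 0;1 0.05 -0.07 8 0 0 0;1 0.05 -0.07 10 0 0 0;1 0.05 -0.07 11.5 0 0 0;1 0.05 -0.07 12.7 0 0 0;1 0.05 -0.07 13.7 0 0 0;1 0.05 -0.07 14.5 0 0 0;1 0.05 -0.07 14.9 0 0 0;1 0.05 -0.07 15.2 0 0 0;1 0.05 -0.07 15.2 0 0 0",
)

```text
t: 28.65
tcp_pos: [0.4553, 0.2554, 0.093]
tcp_rot: [-180.0, -0.0, 63.2]
wrist_force: [0.3, 0.8, -1.5]
opening: 0.0252
```

No contact at 2 mm above home, so the rest of the way down.

>>> send_rows(
  motion="1 0 0 0.1 0 0 0;1 0 0 0.17 0 0 0;1 0 0 0.22 0 0 0;1 0 0 0.22 0 0 0",
)

```text
t: 29.15
tcp_pos: [0.4554, 0.2554, 0.0911]
tcp_rot: [180.0, -0.0, 63.2]
wrist_force: [-1.2, -1.1, 2.4]
opening: 0.0259
```

>>> send_rows(
  motion="0.6 0 0 0 0 0 0;0.3 0 0 0 0 0 0;0 0 0 0 0 0 0;0 0 0 0 0 0 0;0 0 0 0 0 0 0;0 0 0 -1 0 0 0;0 0 0 -4 0 0 0;0 0 0 -8 0 0 0;0 0 -1.7 -12.9 0 0 0;0 0 -1.7 -12.9 0 0 0;0 0 -1.7 -12.9 0 0 0",
)

```text
t: 30.52
tcp_pos: [0.4402, 0.263, 0.2205]
tcp_rot: [180.0, -0.0, 63.2]
wrist_force: [0.4, 0.6, -0.5]
opening: 0.0917
```

```bash
python3 - <<'E'
from h import *
d=grab('wrist','w9.png'); t=grab('top','t9.png'); s=grab('side','s9.png'); o=status.observe(); print(o['t'],o['tcp_pos'],o['wrist_force'],o['opening'])
f=lambda i,a,b,c,e:cv2.resize(i[a:b,c:e],(400,400),interpolation=cv2.INTER_CUBIC)
cv2.imwrite('pics/z9.png',np.hstack([f(d['img'],150,320,240,410),f(s['img'],130,300,200,370)])[...,::-1])
E
```

```text
30.675 [0.43968826 0.26231506 0.21893912] [ 0.14232886 -0.12832607  0.29440205] 0.0917191657589302
```

View pics/z9.png

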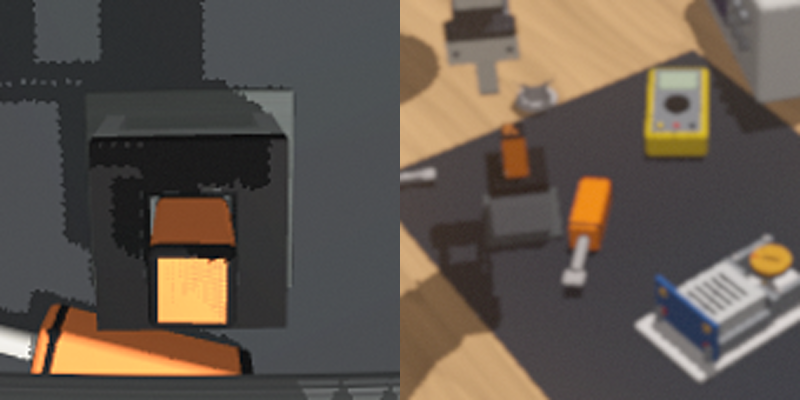

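The driver is upright and home, matching the view from before the grasp. The module is in, and the gripper is open and clear. Handing in.

```bash
python3 -c "
from workcell import job; print(job.sign_off())"
```

```text
the job is handed in; nothing more can be done
None
```

The job is done and handed in at about 31 s of the 72 s allowed; the hand-in gives no verdict.

- **Module:** I pushed it in about 18 mm with the closed fingers. It came to a firm stop at about 10 N, with the bolt head under the disc.
- **Cam lock:** I took the smaller orange screwdriver from its stand and turned the disc clockwise. The torque rose steadily to an average of 0.308 N m (readings 0.28–0.33, sensor zero within 0.01). After letting go, the camera put the disc at about 1.01 rad.
- **Screwdriver:** It went back down to the same height it was picked up from, with about 4 N of contact on the pocket floor. The last pictures show it upright and home, with the gripper open and clear.

**Checks that disagreed:**
- **Fallen drivers:** At least the orange and yellow loose screwdrivers, which stood on their blades at first, were lying on the bench soon after the start. I noticed nothing that suggested the arm had touched them, and I left them where they lay.
- **Torque while turning:** It was noisy partway (0.15–0.22 N m) before the final climb.
- **Not re-measured:** I did not measure the panel's position again after tightening. I checked the other parts on the bench only by eye in the last side view.

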